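# Draw the empty core off the film dispenser's spindle

### The job

The wrapping-film dispenser is empty and its spindle has been knocked crooked: draw the cardboard core off the spindle's open end, gently, following the bent spindle by feel and not forcing the core against it, and keep hold of it. Then lay the core centred in both V saddles of the blue rest and let go of it; do not drop the core, let it touch the worktop, or shift the timer or the scale.

Things in the scene. Friction and masses are not known exactly. Their poses are not given: they have to be found in the camera images.
- core: empty orange-brown cardboard winding core, a rigid tube 70 mm long, 38 mm outside and 23 mm inside diameter, 0.08 to 0.17 kg; origin in the middle, y axis along the tube. It hangs level on the 20 mm spindle with some 1.5 mm play all round, so it may stand 1 to 2 degrees out of line with it. Its middle starts 40 to 48 mm from the hub's face. Grasp it from above, across, near its middle.
- dispenser: grey film dispenser, fixed: foot plate 120 x 190 x 15 mm, upright 162 mm high. Origin on the worktop below the hub's face, z up; the stiff level spindle sticks out roughly along -y, 185 mm long, free at that end. It leaves the hub up to 4.5 degrees left or right of -y and is bent left or right by up to 8 degrees at 85 and again at 135 mm. Pressing the core on it with over 12 N scratches it.
- rest: blue rest, fixed: base plate 75 x 80 x 10 mm, two V saddles (45 degree faces, 6 mm thick, at y = -27 and +27 mm, tops 70 mm high), free between them for fingers. Origin on the worktop below its middle, z up; the core shall lie along its y axis, its middle over the rest's, where it is about 62 mm above the worktop.
- timer: loose white kitchen timer with a red dial, 63 x 60 x 68 mm, origin at the middle of its underside; to be left alone
- scale: loose dark grey pocket scale, 128 x 64 x 24 mm, origin at the middle of its underside; to be left alone
- hub (a point): centre of the black hub's face (48 mm across), where the spindle begins, 130 mm above the worktop; axes as the dispenser's. 165 mm out along the spindle a sprung brass ball sticks out 5 mm below it and keeps the core from walking off; it yields at 2 to 4 N as the core is drawn over it, then drags on it. The core is clear of the spindle once its middle is 220 mm out.
Mind the look-alikes: they are no part of the job. What is shaped like the core but green or white is not meant.

How it is judged:
By the outcome, as a careful person would: the job done as asked, in the order asked, and still so for the second after the job is handed in, with the robot touching nothing.
It also fails if it takes over 61 s, if anything falls off the work surface, if the arm or the gripper's body presses on something with over 40 N, if the wrist force passes 120 N, or if a joint passes its speed limit or range.

### The arm

A 6-joint arm with a two-finger parallel gripper is mounted at the origin on a cart in front of the work surface, level with it; the furniture and walls round the work are solid. World frame = base frame: x ahead of the robot, y to its left, z up, the work surface at z = 0. Lengths are in m, angles in rad, forces in N, time in s.
With the tool pointing down it reaches from about 0.35 to 0.875 m from the base axis. Payload 4.2 kg.
Tool frame: the origin (TCP) lies at the very end of the fingers, on their centre line; the grasp point (between the pads) lies 19 mm behind it (pinch_z is the distance from the TCP to the grasp point, in m); z points along the fingers, y is the line along which they close (so a half turn about z gives the same grasp; the last joint's range is limited). The gripper opens to 87 mm and grips with 3 to 60 N. Pads are 19 mm wide; open, the fingers measure 117 mm over their backs; the gripper's body (75 mm by 190 mm) begins 51 mm behind the grasp point.
Start: joints at [-1.052, 0.385, 0.008, 0, -1.194, -0.259], TCP at [0.161, -0.604, 0.223] pointing down, gripper open.
Joint ranges: [-3.14, 3.14], [-1.21, 2.06], [-1.07, 1.41], [-3.16, 2.05], [-2.99, -0.16], [-3.1, 3.1]. Speed limits (rad/s): [2.79, 2.79, 3.14, 3.14, 3.14, 3.14].

### API

Orientations are given as a unit quaternion [w, x, y, z].
In Python, from plant import * gives the robot as it stands.
- The arm moves only by the tool arm_command, never from a script. Its argument "targets" is a list of rows, each a list of 4 numbers: the shift along the tool's x, y, z each as a share of 0.2 m, from -1 to 1, then the turn about the tool's z as a share of pi/2 rad, from -1 to 1. In form: [[dx, dy, dz, roll], ...]. A call has 1 to 20 rows; each row is the pose to reach, as a shift and turn from the pose commanded when the call began, along the tool's axes at that moment; what a row does not reach only later rows make up. A row lasts 1/12 s, in which the tool goes at most 41.7 mm and 7.16 degrees, less where a joint would pass 70% of its speed; a pose out of reach is approached as far as the arm can. A call with a number of a shift or a turn outside -1 to 1 is refused whole. A call with a gripper value outside its range is refused whole. "grip" is the opening, from -1 (shut) to 1 (fully open), set as the call begins (left out, the last holds). The fingers move at their own pace and stop on an object; "grip_force" is the grip in N (left out, the last holds). Time passes only in rows, so rows that repeat a pose let the fingers close. It gives the time, the measured TCP pose, the force, the opening and the grip force at its end, in the units of the state.
- sense(): the state, without advancing time (a new reading comes with each control period).
- capture(name): name is "side" or "top"; returns a dict with "pixels" (384x512x3 uint8, blue, green, red), "fovy" (degrees; the focal length in pixels is half the picture's height over the tangent of half this angle, whatever the lens; pixels are square), "cx", "cy" (the principal point, pixels), "k1" (the pictures are not rectified: a ray, as slopes to the right and down, at radius r is drawn at 1 + k1 r^2 times it, then the intrinsics apply), "pose" (4x4, takes a point from camera to world coordinates). Camera axes: x right, y down, z forward; pixel columns grow to the right and rows downward; lengths in m; the calibration is good to about 2 mm. A picture is of the moment at which its call begins. There is no depth.
- hand_in(): hands the job in; it is judged then, once.
Trained networks look in the newest picture that a camera, given by its name, has taken for a name from the list of things; names that differ only in an ending like _2 or _b are one class to them, and where a whole thing is asked for, a point or a joint stands for the part that bears it (a point fixed in the world has none). Each returns a list of dicts, best first, with "conf" (0 to 1); they miss things now and then, are a little off and sometimes report something else, mostly with a low value. They report only what shows in the picture. A call takes as long as a camera call. They do not tell look-alikes from the thing itself.
- regions_of(name, camera): "region" (384x512 bool, what is visible of it) and "uv" ([column, row] in pixels, amid what is visible of it).
The state is a dict: "time": time; "qpos": joint angles; "qd": joint speeds; "tau": joint torques, N m; "ee_pos": TCP position; "orientation": TCP orientation; "wrist_force": force on the tool from outside, world axes, zero at the start; "ft_torque": the same for the moment, N m; "opening": opening from 0.0 (shut) to 1.0 (fully open); "finger_force": force on a finger pad.
Only numpy, scipy, OpenCV 4.12 (cv2) and the standard library are available. Lean on these libraries where they do the work, as an engineer would, in place of code of your own. Each camera call takes 0.05 s, during which the arm holds its last target. There are 200 camera calls.

## Working session

There is one attempt and no reset: what is moved stays moved. The work goes in short steps, Python scripts to look and compute and a tool call to move; the robot and the scene stay as the last step left them, time stands still between calls to the robot, and variables do not carry over. Pictures are saved under pics/ and viewed, at most 10 in all, crops included, and the job is handed in when it is done.

Besides the shell and the picture viewer there is one more tool, called after "Request:" by a JSON object that holds its "fn" and its "kwargs". arm_command: Moves the arm, as the interface text tells. Shift numbers are shares of 0.2 m and turn numbers shares of pi/2 rad, none past 1 either way. Its arguments: {"type":"object","properties":{"targets":{"type":"array","items":{"type":"array","items":{"type":"number"}}},"grip":{"type":"number"},"grip_force":{"type":"number"}},"required":["targets"]}

```bash
ls; mkdir -p pics
cat > h.py <<'E'
from plant import *
import numpy as np, cv2
def snap(n):
    c=capture(n); return c
def proj(c,P):
    P=np.atleast_2d(P); T=np.linalg.inv(c['pose']); q=P@T[:3,:3].T+T[:3,3]
    s=q[:,:2]/q[:,2:]; r2=(s**2).sum(1,keepdims=True)
    f=192/np.tan(np.radians(c['fovy'])/2)
    return s*(1+c['k1']*r2)*f+[c['cx'],c['cy']]
def ray(c,uv):
    f=192/np.tan(np.radians(c['fovy'])/2)
    d=(np.array(uv,float)-[c['cx'],c['cy']])/f; s=d.copy()
    for _ in range(30): s=d/(1+c['k1']*(s**2).sum(-1,keepdims=True))
    v=np.concatenate([s,np.ones(s.shape[:-1]+(1,))],-1)@c['pose'][:3,:3].T
    return c['pose'][:3,3],v
def onz(c,uv,z):
    o,v=ray(c,uv); return o+v*((z-o[2])/v[...,2])[...,None]
E
python3 - <<'E'
from h import *
import pickle
D={}
for n in('top','side'):
    c=capture(n); D[n]=c
    cv2.imwrite(f'pics/{n}0.png',c['pixels'])
    print(n,c['fovy'],c['cx'],c['cy'],c['k1']);print(c['pose'].round(3))
    for t in('core','dispenser','rest','hub','timer','scale'):
        R=regions_of(t,n)
        for r in R[:3]: print(t,round(r['conf'],2),np.round(r['uv'],1),r['region'].sum(), onz(c,r['uv'],.13 if t in('core','hub') else .03).round(3))
        D[n,t]=R
pickle.dump(D,open('d0.pkl','wb'))
print(sense())
E
```

```text
pics
top 57.05603014072065 256.50042313207405 188.89142152707356 -0.05059968118327679
[[-2.70e-02 -9.92e-01  1.26e-01  4.13e-01]
 [-1.00e+00  2.70e-02 -1.00e-03 -2.10e-02]
 [-2.00e-03 -1.26e-01 -9.92e-01  1.03e+00]
 [ 0.00e+00  0.00e+00  0.00e+00  1.00e+00]]
core 0.83 [318.3 222.9] 314 [ 0.436 -0.177  0.13 ]
core 0.68 [181.5 204.3] 396 [0.493 0.171 0.13 ]
dispenser 0.74 [192.4 206.9] 2394 [0.493 0.161 0.03 ]
rest 0.98 [351.6 223.9] 746 [ 0.433 -0.288  0.03 ]
hub 0.84 [191.8 207.6] 2257 [0.484 0.145 0.13 ]
timer 0.58 [170.5 155.1] 518 [0.646 0.225 0.03 ]
scale 0.77 [347.5 146.1] 906 [ 0.658 -0.29   0.03 ]
side 47.94947400889474 250.24395514759306 197.60511148889677 -0.062404596819600845
[[ 0.034 -0.527  0.849 -0.442]
 [-0.999 -0.033  0.02  -0.052]
 [ 0.018 -0.849 -0.528  0.713]
 [ 0.     0.     0.     1.   ]]
core 0.77 [262.4 237.5] 406 [ 0.329 -0.063  0.13 ]
core 0.73 [311.1 248.1] 356 [ 0.297 -0.168  0.13 ]
core 0.56 [175.2 196.9] 390 [0.488 0.162 0.13 ]
rest 0.66 [353.4 256.2] 798 [ 0.397 -0.291  0.03 ]
hub 0.71 [162.2 234.4] 2083 [0.328 0.162 0.13 ]
timer 0.47 [168.5 200.7] 213 [0.625 0.214 0.03 ]
scale 0.82 [339.  206.5] 553 [ 0.624 -0.287  0.03 ]
{'time': 0.7, 'qpos': array([-1.05239813e+00,  3.84646085e-01,  7.87920070e-03, -5.72269306e-06,
       -1.19397523e+00, -2.58610454e-01]), 'qd': array([-2.29832651e-03,  3.02681733e-04,  6.38781090e-04,  5.65057982e-04,
        6.36129464e-05,  1.06309971e-03]), 'tau': array([ 1.16492056e-04, -3.90330398e+01,  1.87587655e+01,  4.22355607e+00,
        1.56180648e-02, -1.44405908e-05]), 'ee_pos': array([ 0.16057105, -0.60399397,  0.22257364]), 'orientation': array([ 1.27297837e-05, -1.29527867e-01,  9.91575782e-01, -2.40770485e-05]), 'wrist_force': array([ 0.21309562,  0.62400589, -0.33098833]), 'ft_torque': array([-0.01565792, -0.03607984, -0.04606413]), 'finger_force': 0.0, 'opening': 1.0010142267864264}
```

Run:
```python
import cv2
t=cv2.imread('pics/top0.png')[90:310,110:410]
cv2.imwrite('pics/topc.png',cv2.resize(t,None,fx=2.66,fy=2.66,interpolation=cv2.INTER_CUBIC))
t=cv2.imread('pics/side0.png')[130:330,120:410]
cv2.imwrite('pics/sidec.png',cv2.resize(t,None,fx=2.7,fy=2.7,interpolation=cv2.INTER_CUBIC))
```

```text
(no output)
```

View pics/topc.png

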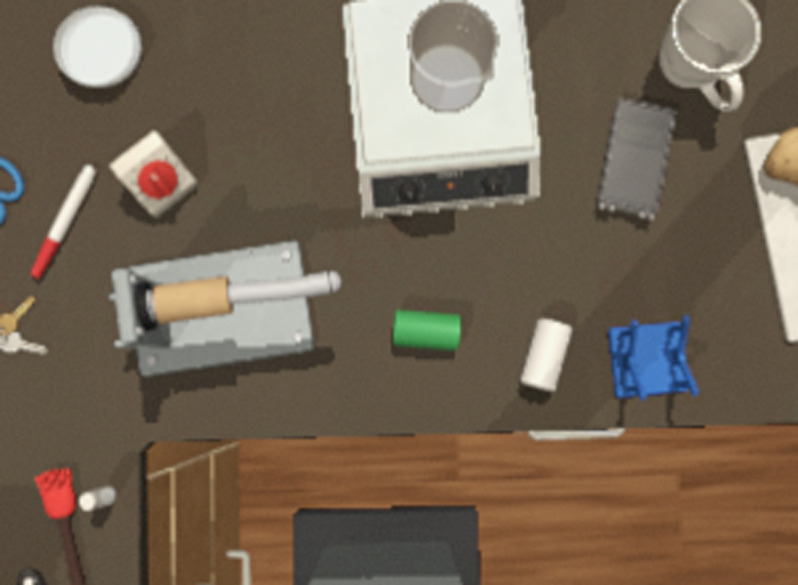

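View pics/sidec.png

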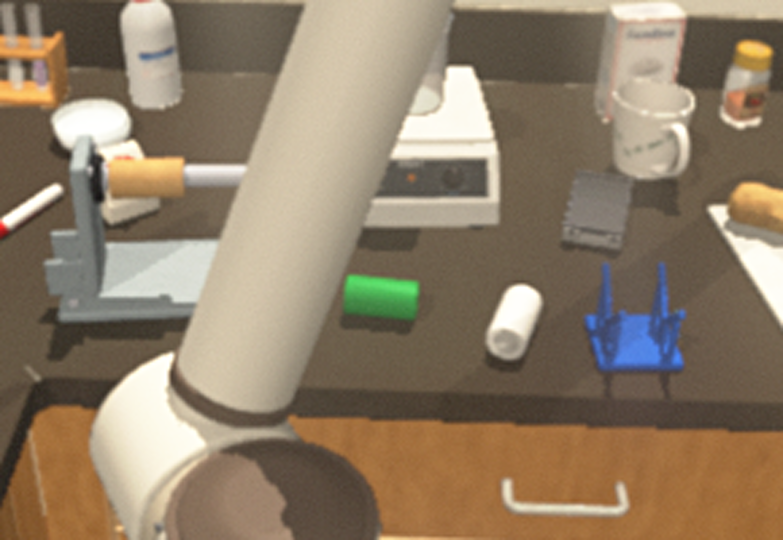

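The top view shows the core on the spindle near full-frame pixel (181,202), with the spindle running to the tip at about (236,196). The rest is at about (355,225). The green and white tubes are decoys. The side view shows the same layout, with the arm hiding the spindle end.

```bash
cat > m.py <<'E'
from h import *
import pickle
from scipy.optimize import minimize
D=pickle.load(open('d0.pkl','rb')); c=D['top']; im=c['pixels']; hsv=cv2.cvtColor(im,cv2.COLOR_BGR2HSV)
H,S,V=[hsv[...,i].astype(int) for i in range(3)]
# core
m=(H>8)&(H<24)&(S>70)&(V>110); m[:, :160]=0; m[:,215:]=0; m[:185]=0; m[230:]=0
n,l,st,ce=cv2.connectedComponentsWithStats(m.astype(np.uint8)); k=1+st[1:,4].argmax(); print('core comp',st[k],ce[k])
ys,xs=np.where(l==k); P=onz(c,np.c_[xs,ys],.13); print('c',P.mean(0)); u,s,vt=np.linalg.svd(P-P.mean(0)); print('axis',vt[0], 'ext',np.ptp((P-P.mean(0))@vt[0]))
g=cv2.cvtColor(im,cv2.COLOR_BGR2GRAY).astype(int)
for x in range(194,242,2): print(x,g[186:215,x])
# rest
def parts(x,y,a):
    R=np.array([[np.cos(a),-np.sin(a)],[np.sin(a),np.cos(a)]])
    out=[]
    def add(B): B=np.array(B,float); B[:,:2]=B[:,:2]@R.T+[x,y]; out.append(B)
    add([[i*.0375,j*.04,z] for i in(-1,1) for j in(-1,1) for z in(0,.01)])
    for j in(-.027,.027):
        for sgn in(-1,1):
            add([[sgn*q[0],j+d,q[1]] for q in((0,.01),(0,.035),(.035,.07),(.0375,.07),(.0375,.06),(.02,.01)) for d in(-.003,.003)])
    return out
def sil(cc,p,sc=4):
    M=np.zeros((384*sc,512*sc),np.uint8)
    for B in parts(*p):
        q=cv2.convexHull(((proj(cc,B)+.5)*sc).astype(np.int32)); cv2.fillConvexPoly(M,q,1)
    return cv2.resize(M*255,(512,384),interpolation=cv2.INTER_AREA)/255.
best=None
for n in('top','side'):
    cc=D[n]; hs=cv2.cvtColor(cc['pixels'],cv2.COLOR_BGR2HSV)
    mm=((hs[...,0]>100)&(hs[...,0]<125)&(hs[...,1]>130)); mm[:,:330]=0; mm[:,400:]=0;mm[:190]=0
    D[n,'rm']=mm.astype(float); print(n,mm.sum())
def cost(p,ns=('top','side')): return sum(np.abs(sil(D[n],p)-D[n,'rm']).sum() for n in ns)
for ns in (('top',),('side',),('top','side')):
  r=[minimize(cost,[.43,-.29,a],args=(ns,),method='Nelder-Mead',options=dict(initial_simplex=[[.43,-.29,a],[.44,-.29,a],[.43,-.28,a],[.43,-.29,a+.15]],xatol=1e-4)) for a in(-.15,0.,.15)]
  r=min(r,key=lambda z:z.fun); print(ns,r.x,r.fun)
o=D['top']['pixels'].copy()
a=[]
for n in('top','side'):
    s=(sil(D[n],r.x)>.5).astype(np.uint8); o=cv2.resize(D[n]['pixels'][190:300,320:420],None,fx=4,fy=4)
    ct,_=cv2.findContours(cv2.resize(s[190:300,320:420],None,fx=4,fy=4,interpolation=0),0,2); cv2.drawContours(o,ct,-1,(0,255,255),1); a.append(o)
cv2.imwrite('pics/rest.png',np.hstack(a))
E
python3 m.py
```

```text
core comp [168 194  29  18 388] [181.51804124 202.28092784]
c [0.49804461 0.17116702 0.13      ]
axis [ 1.06484588e-01 -9.94314353e-01 -4.27946047e-27] ext 0.0723516112728188
194 [178 178 179 177 178 178 178 173 161 164 172 177 185 190 189 185 181 177
 172 160 144 129 154 183 191 190 188 189 189]
196 [177 177 177 179 180 188 192 191 186 164 143 173 193 202 198 185 165 137
 115 108 111 125 172 190 191 192 189 189 190]
198 [178 179 188 193 193 193 194 193 193 192 188 197 211 218 216 205 184 156
 172 186 188 188 188 191 191 190 189 190 190]
200 [178 181 189 194 194 194 193 192 194 193 192 202 216 220 213 200 179 159
 178 190 191 190 190 189 191 190 191 192 190]
202 [179 188 193 193 193 192 193 193 193 184 186 203 218 219 211 197 174 158
 178 193 192 191 191 191 190 190 190 190 191]
204 [186 193 194 194 194 194 195 195 193 186 191 205 220 220 209 193 169 160
 183 192 193 192 193 191 191 190 192 191 192]
206 [189 194 194 194 194 194 194 195 193 184 191 207 220 220 207 191 165 167
 186 194 193 195 193 192 193 192 193 194 194]
208 [191 195 194 195 195 195 194 195 193 188 195 209 219 218 206
[... 1519 characters left out ...]
87  87  88  85]
234 [ 88  87  88  86  85 101 169 200 207 194 174 152 123  99  90  86  85  88
  87  87  87  88  86  85  87  85  88  87  86]
236 [ 84  83  84  86  86  90 138 178 196 197 192 177 150 109  88  85  85  85
  89  87  90  85  87  85  85  86  87  86  87]
238 [ 83  86  88  88  87  86  83  87  96 106 102  94  86  85  85  87  85  86
  87  84  86  87  85  87  89  87  85  87  86]
240 [87 85 84 87 85 83 85 85 86 83 86 88 88 88 88 85 85 88 87 89 88 84 88 85
 88 87 85 88 85]
top 761
side 501
('top',) [ 0.43065686 -0.29953126  0.07310105] 47.85098039215687
('side',) [ 0.43094077 -0.30264824 -0.05883885] 366.34117647058827
('top', 'side') [ 0.43096984 -0.30111821  0.03745426] 448.98823529411766
```

```bash
cat > s.py <<'E'
from h import *
import pickle
D=pickle.load(open('d0.pkl','rb')); c=D['top']; g=cv2.cvtColor(c['pixels'],cv2.COLOR_BGR2GRAY).astype(float)
pts=[]
for x in range(198,234):
    col=g[192:206,x]; w=np.clip(col-198,0,None); r=(w*np.arange(192,206)).sum()/w.sum(); pts.append((x,r+.55))
P=onz(c,np.array(pts),.13)
for p,q in list(zip(pts,P))[::3]: print(p[0],round(p[1],2),q.round(4))
tip=onz(c,np.array([[237.3,195.3]]),.13)[0]; print('tip',tip)
# fit: polyline with bends 85,135 from hub; hub 185 back from tip
from scipy.optimize import least_squares
cc=np.array([.4980,.1712])
def poly(p): # hub x,y, angles from -y
    L=[85,50,50]; o=[np.array(p[:2])]
    for l,a in zip(L,np.cumsum(p[2:5])): o.append(o[-1]+l/1e3*np.array([np.sin(a),-np.cos(a)]))
    return np.array(o)
def xat(p,y):
    o=poly(p); return np.interp(-y,-o[:,1],o[:,0])
def f(p): 
    o=poly(p); return np.r_[(xat(p,P[:,1])-P[:,0])*1e3, (o[-1]-tip[:2])[1]*1e3, (xat(p,cc[1])-cc[0])*1e3*2, np.array(p[2:5])/.15*.1]
r=least_squares(f,[.49,.213,.1,0,0]); print(r.x, np.degrees(np.cumsum(r.x[2:5])),np.abs(r.fun).max()); print(poly(r.x)); print('core dist',np.linalg.norm(cc-r.x[:2]))
E
python3 s.py
```

```text
198 199.88 [0.5031 0.1287 0.13  ]
201 199.33 [0.5043 0.121  0.13  ]
204 199.15 [0.5045 0.1133 0.13  ]
207 199.02 [0.5047 0.1056 0.13  ]
210 198.77 [0.5051 0.0978 0.13  ]
213 198.32 [0.506  0.0901 0.13  ]
216 198.16 [0.5062 0.0824 0.13  ]
219 197.95 [0.5066 0.0747 0.13  ]
222 197.27 [0.5081 0.067  0.13  ]
225 196.92 [0.5088 0.0593 0.13  ]
228 196.21 [0.5104 0.0515 0.13  ]
231 195.88 [0.5111 0.0438 0.13  ]
tip [0.51211157 0.02764751 0.13      ]s.py:6: RuntimeWarning: invalid value encountered in scalar divide
  col=g[192:206,x]; w=np.clip(col-198,0,None); r=(w*np.arange(192,206)).sum()/w.sum(); pts.append((x,r+.55))
Traceback (most recent call last):
  File "s.py", line 21, in <module>
    r=least_squares(f,[.49,.213,.1,0,0]); print(r.x, np.degrees(np.cumsum(r.x[2:5])),np.abs(r.fun).max()); print(poly(r.x)); print('core dist',np.linalg.norm(cc-r.x[:2]))
ValueError: Residuals are not finite in the initial point.
```

View pics/rest.png

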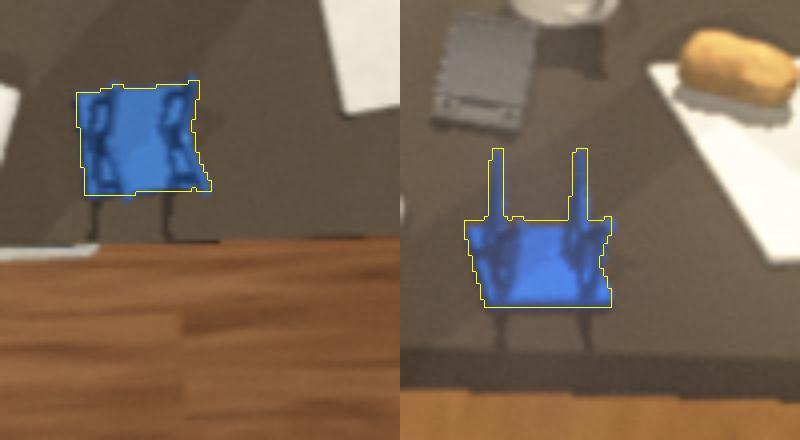

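The overlay shows my rest model matching the blue rest in both views, prongs included; the side mask only needs a looser threshold. I'll redo both fits.

```bash
sed -i 's/range(198,234)/range(199,232)/' s.py; python3 s.py | tail -7
sed -i 's/hs\[...,1\]>130)/hs[...,1]>(100 if n=="top" else 70))/' m.py; python3 m.py | tail -5
python3 - <<'E'
from h import *
import pickle
D=pickle.load(open('d0.pkl','rb')); c=D['side']; hs=cv2.cvtColor(c['pixels'],cv2.COLOR_BGR2HSV)
H,S,V=[hs[...,i].astype(int) for i in range(3)]
m=(H>6)&(H<25)&(S>70)&(V>100); m[:,:155]=0;m[:,195]=0;m[:,195:]=0;m[:180]=0;m[215:]=0
ys,xs=np.where(m); print(m.sum(),xs.min(),xs.max(),ys.min(),ys.max(),xs.mean(),ys.mean())
# plane y from top: triangulate with top centroid
o,v=ray(c,np.array([xs.mean(),ys.mean()])); o2,v2=ray(D['top'],np.array([181.52,202.28]))
t=np.linalg.lstsq(np.c_[v,-v2],o2-o,rcond=None)[0]; print(o+v*t[0],o2+v2*t[1])
E
```

```text
tip [0.51211157 0.02764751 0.13      ]
[ 0.49277607  0.21131021  0.12952293 -0.07648122  0.0930252 ] [7.42111745 3.0390664  8.3690176 ] 0.3674852647628235
[[0.49277607 0.21131021]
 [0.50375476 0.12702221]
 [0.5064056  0.07709253]
 [0.51368301 0.02762497]]
core dist 0.04044896495135083
top 789
side 825
('top',) [ 0.43093822 -0.30002252  0.06296498] 40.431372549019606
('side',) [ 0.43105137 -0.30217175  0.03562514] 83.33725490196078
('top', 'side') [ 0.43080259 -0.30165118  0.05154282] 139.70588235294116
841 160 194 180 214 178.93341260404281 195.93341260404281
[0.49962926 0.15476094 0.1257905 ] [0.49811075 0.17132547 0.12917895]
```

Request:
{"fn": "arm_command", "kwargs": {"targets": [[-0.8, 1, 0, -0.91], [-0.8, 1, 0, -0.91], [-0.8, 1, 0, -0.91], [-0.8, 1, 0, -0.91], [-0.8, 1, 0, -0.91], [-0.8, 1, 0, -0.91], [-0.8, 1, 0, -0.91], [-0.8, 1, 0, -0.91], [-0.8, 1, 0, -0.91], [-0.8, 1, 0, -0.91], [-0.8, 1, 0, -0.91], [-0.8, 1, 0, -0.91], [-0.8, 1, 0, -0.91]], "grip": 1}}

```text
time: 1.78
ee_pos: [0.2639, -0.3696, 0.2228]
orientation: [-0.0, 0.748, -0.664, 0.0]
wrist_force: [0.2, -0.6, -0.0]
opening: 0.995
finger_force: 0.0
```

```bash
cat > go.py <<'E'
from h import *
import sys
from scipy.spatial.transform import Rotation as Ro
def go(x,y,z,a=None):
    s=sense(); q=s['orientation']; R=Ro.from_quat(np.r_[q[1:],q[0]]).as_matrix()
    d=R.T@(np.array([x,y,z])-s['ee_pos'])/.2
    yaw=np.degrees(np.arctan2(R[1,1],R[0,1]))%360
    print('t',round(s['time'],2),'tcp',s['ee_pos'].round(4),'a',round(yaw-180,2),'F',s['wrist_force'].round(2),'T',s['ft_torque'].round(3),'open',round(s['opening'],3),'ff',round(s['finger_force'],1))
    print('shares',d.round(4), 'roll',None if a is None else round(-(a+180-yaw)/90,4), 'R',R[:,2].round(4))
if __name__=='__main__': go(*map(float,sys.argv[1:]))
E
python3 go.py .498 .171 .223 6.8
```

```text
t 1.78 tcp [ 0.2639 -0.3696  0.2228] a 6.84 F [ 0.15 -0.62 -0.05] T [0.021 0.092 0.015] open 0.995 ff 0.0
shares [-2.5442e+00 -1.4842e+00 -1.4000e-03] roll 0.0005 R [ 4.e-04 -3.e-04 -1.e+00]
```

Request:
{"fn": "arm_command", "kwargs": {"targets": [[-1, -0.6, 0, 0], [-1, -0.6, 0, 0], [-1, -0.6, 0, 0], [-1, -0.6, 0, 0], [-1, -0.6, 0, 0], [-1, -0.6, 0, 0], [-1, -0.6, 0, 0]]}}

```text
time: 2.37
ee_pos: [0.3611, -0.1539, 0.2231]
orientation: [-0.001, 0.749, -0.662, 0.001]
wrist_force: [-0.5, -0.3, -0.1]
opening: 0.999
finger_force: 0.0
```

Request:
{"fn": "arm_command", "kwargs": {"targets": [[-1, -0.6, 0, 0], [-1, -0.6, 0, 0], [-1, -0.6, 0, 0], [-1, -0.6, 0, 0], [-1, -0.6, 0, 0], [-1, -0.6, 0, 0], [-1, -0.6, 0, 0]]}}

```text
time: 2.95
ee_pos: [0.4572, 0.0592, 0.2225]
orientation: [-0.001, 0.749, -0.663, 0.0]
wrist_force: [0.5, -1.3, -0.0]
opening: 1.0
finger_force: 0.0
```

Request:
{"fn": "arm_command", "kwargs": {"targets": [[-0.54, -0.28, 0, 0], [-0.54, -0.28, 0, 0], [-0.54, -0.28, 0, 0], [-0.54, -0.28, 0, 0], [-0.54, -0.28, 0, 0], [-0.54, -0.28, 0.1, 0], [-0.54, -0.28, 0.1, 0]]}}

```text
time: 3.53
ee_pos: [0.4955, 0.1677, 0.1996]
orientation: [0.003, 0.747, -0.665, -0.001]
wrist_force: [-0.3, -0.4, -1.1]
opening: 1.003
finger_force: 0.0
```

Run:
```python
from go import *
go(.498,.171,.111,6.8)
c=capture('side'); im=cv2.resize(c['pixels'][130:260,120:290],None,fx=4.5,fy=4.5,interpolation=cv2.INTER_CUBIC)
s=sense()
P=[s['ee_pos'],[.498,.171,.13],[.4928,.2113,.13],[.5038,.127,.13],[.5064,.077,.13],[.5137,.0276,.13]]
for u in proj(c,np.array(P)): cv2.circle(im,tuple(int(v) for v in (u-[120,130]+.5)*4.5),3,(0,0,255),-1)
cv2.imwrite('pics/s1.png',im)
```

```text
t 3.53 tcp [0.4955 0.1677 0.1996] a 6.62 F [-0.34 -0.42 -1.06] T [-0.042  0.224 -0.013] open 1.003 ff 0.0
shares [-0.0155 -0.0173  0.4431] roll -0.002 R [-0.0062 -0.0025 -1.    ]
```

View pics/s1.png

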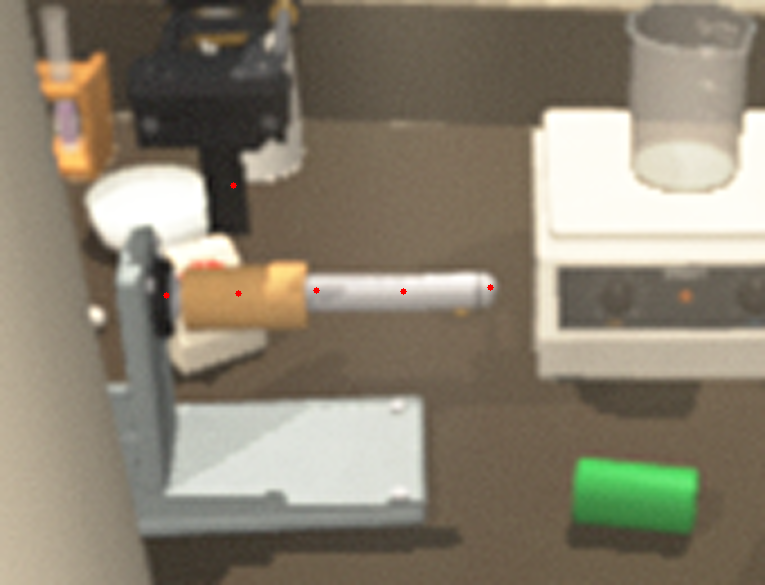

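The core shows at crop (180–307, 262–330), about 1 px from my projected middle, and the spindle tip agrees too. The way down for the fingers is clear.

Request:
{"fn": "arm_command", "kwargs": {"targets": [[0, 0, 0.1, 0], [0, 0, 0.2, 0], [0, 0, 0.2, 0], [0, 0, 0.2, 0]]}}

```text
time: 3.92
ee_pos: [0.4976, 0.1687, 0.1629]
orientation: [0.001, 0.747, -0.664, 0.0]
wrist_force: [0.4, 0.1, -0.2]
opening: 1.002
finger_force: 0.0
```

```bash
python3 go.py .498 .1703 .1095 6.8
```

```text
t 3.92 tcp [0.4976 0.1687 0.1629] a 6.73 F [ 0.39  0.06 -0.22] T [-0.002  0.041  0.054] open 1.002 ff 0.0
shares [-0.0081 -0.0033  0.267 ] roll -0.0008 R [-8.0e-04 -1.3e-03 -1.0e+00]
```

Request:
{"fn": "arm_command", "kwargs": {"targets": [[-0.004, -0.003, 0.1, 0], [-0.008, -0.003, 0.2, 0], [-0.008, -0.003, 0.25, 0], [-0.008, -0.003, 0.267, 0], [-0.008, -0.003, 0.267, 0], [-0.008, -0.003, 0.267, 0], [-0.008, -0.003, 0.267, 0]]}}

```text
time: 4.5
ee_pos: [0.499, 0.1719, 0.1105]
orientation: [-0.001, 0.748, -0.664, 0.0]
wrist_force: [-0.7, -0.5, -0.4]
opening: 1.0
finger_force: 0.0
```

Request:
{"fn": "arm_command", "kwargs": {"targets": [[0, 0, 0, 0], [0, 0, 0, 0], [0, 0, 0, 0], [0, 0, 0, 0], [0, 0, 0, 0], [0, 0, 0, 0], [0, 0, 0, 0], [0, 0, 0, 0]], "grip": -1, "grip_force": 4}}

```text
time: 5.17
ee_pos: [0.4981, 0.1715, 0.1091]
orientation: [0.0, 0.748, -0.664, -0.0]
wrist_force: [0.3, 0.3, 0.2]
opening: 0.478
finger_force: 0.0
```

```bash
python3 go.py .498 .1703 .1095 6.8
```

```text
t 5.17 tcp [0.4981 0.1715 0.1091] a 6.79 F [0.27 0.31 0.2 ] T [0.059 0.092 0.025] open 0.478 ff 0.0
shares [ 0.0057  0.0013 -0.0019] roll -0.0001 R [-1.e-04 -1.e-04 -1.e+00]
```

Request:
{"fn": "arm_command", "kwargs": {"targets": [[0, 0, 0, 0], [0, 0, 0, 0], [0, 0, 0, 0], [0, 0, 0, 0]]}}

```text
time: 5.5
ee_pos: [0.4981, 0.1715, 0.1091]
orientation: [0.0, 0.748, -0.664, -0.0]
wrist_force: [0.2, -0.6, -0.7]
opening: 0.42
finger_force: 4.0
```

```bash
python3 go.py .498 .1703 .1095 6.8
```

```text
t 5.5 tcp [0.4981 0.1715 0.1091] a 6.79 F [ 0.21 -0.59 -0.69] T [0.03  0.118 0.023] open 0.42 ff 4.0
shares [ 0.0056  0.0012 -0.002 ] roll -0.0002 R [-1.e-04 -1.e-04 -1.e+00]
```

Request:
{"fn": "arm_command", "kwargs": {"targets": [[0, 0, 0, 0], [0, 0, -0.003, 0], [0, 0, -0.006, 0], [0, 0, -0.006, 0], [0, 0, -0.006, 0]], "grip_force": 18}}

```text
time: 5.92
ee_pos: [0.4981, 0.1714, 0.1103]
orientation: [0.0, 0.748, -0.664, -0.0]
wrist_force: [0.4, -0.5, -1.2]
opening: 0.413
finger_force: 18.0
```

Run:
```python
from go import *
go(.498,.1703,.1095,6.8)
a=[]
for _ in range(6): capture('top'); s=sense(); a.append(np.r_[s['wrist_force'],s['ft_torque']])
print(np.mean(a,0).round(3),np.std(a,0).round(3))
```

```text
t 5.92 tcp [0.4981 0.1714 0.1103] a 6.78 F [ 0.45 -0.49 -1.15] T [0.08  0.065 0.018] open 0.413 ff 18.0
shares [0.0056 0.001  0.004 ] roll -0.0002 R [-1.e-04 -0.e+00 -1.e+00]
[ 0.094  0.029 -1.167  0.027  0.126  0.006] [0.578 0.267 0.14  0.025 0.013 0.015]
```

```bash
cat > path.py <<'E'
import numpy as np
from scipy.optimize import linprog
p=[0.49278,0.21131,0.12952,-0.07648,0.09303]
L=[85,50,50]; o=[np.array(p[:2])]; an=np.cumsum(p[2:5])
for l,a in zip(L,an): o.append(o[-1]+l/1e3*np.array([np.sin(a),-np.cos(a)]))
o=np.array(o); S=np.array([0,85,135,185])
def pt(s):
    s=np.atleast_1d(s); r=np.c_[np.interp(s,S,o[:,0]),np.interp(s,S,o[:,1])]
    ex=s>185; r[ex]=o[3]+(s[ex,None]-185)/1e3*np.array([np.sin(an[2]),-np.cos(an[2])]); return r
def pose(s):  # core middle at s: minimax line x=b+k*(y-yc)
    t=np.linspace(max(s-35,0),min(s+35,185) if s<150 else s+35,60); q=pt(t); yc=pt(s)[0,1]
    dy=q[:,1]-yc; n=len(t); I=np.ones(n)
    A=np.r_[np.c_[I,dy,-I],np.c_[-I,-dy,-I]]; b=np.r_[q[:,0],-q[:,0]]
    r=linprog([0,0,1],A,b,bounds=[(None,None)]*2+[(0,None)]).x
    return r[0],yc,np.degrees(-np.arctan(r[1])),r[2]*1e3
if __name__=='__main__':
    for s in range(40,226,10): print(s,np.round(pose(s),4))
E
python3 path.py
```

```text
40 [0.4979 0.1716 7.4209 0.    ]
50 [0.4992 0.1617 7.4209 0.    ]
60 [0.5005 0.1518 6.7953 0.3262]
70 [0.5016 0.1419 6.1693 0.5474]
80 [0.5026 0.132  5.5431 0.651 ]
90 [0.5035 0.122  4.9168 0.6504]
100 [0.5043 0.112  4.2906 0.5458]
110 [0.5051 0.1021 3.9368 0.382 ]
120 [0.5059 0.0921 4.5612 0.664 ]
130 [0.5068 0.0821 5.3231 0.7915]
140 [0.5077 0.0721 6.0851 0.7926]
150 [0.5089 0.0623 6.8469 0.6666]
160 [0.5101 0.0524 7.6084 0.3973]
170 [0.5115 0.0425 8.3692 0.    ]
180 [0.513  0.0326 8.3692 0.    ]
190 [0.5144 0.0227 8.3692 0.    ]
200 [0.5159 0.0128 8.3692 0.    ]
210 [5.1730e-01 2.9000e-03 8.3692e+00 0.0000e+00]
220 [ 5.1880e-01 -7.0000e-03  8.3692e+00  0.0000e+00]
```

```bash
cat > nx.py <<'E'
from go import *
from path import pt,pose
from scipy.optimize import brentq
xo=float(sys.argv[1]); ao=float(sys.argv[2]); z=float(sys.argv[3]); ys=map(float,sys.argv[4:])
a=[]
for _ in range(4): capture('top'); s=sense(); a.append(np.r_[s['wrist_force'],s['ft_torque']])
print('mean F,T',np.mean(a,0).round(3))
q=s['orientation']; R=Ro.from_quat(np.r_[q[1:],q[0]]).as_matrix(); yaw=np.degrees(np.arctan2(R[1,1],R[0,1]))%360-180
sc=brentq(lambda s_:pt(s_)[0,1]-s['ee_pos'][1],20,260); e=pose(sc)
print('t',round(s['time'],2),'tcp',s['ee_pos'].round(4),'yaw',yaw.round(2),'s',round(sc,1),'plan x,a',np.round(e,4)[[0,2]],'open',round(s['opening'],3))
for y in ys:
    sn=brentq(lambda s_:pt(s_)[0,1]-y,20,260); e=pose(sn)
    d=R.T@(np.array([e[0]+xo/1e3,y,z])-s['ee_pos'])/.2
    print(y,'row',d.round(4),round(-(e[2]+ao-yaw)/90,4))
E
python3 nx.py 0 0 .1103 .167 .163 .159 .155 .151
```

```text
mean F,T [-0.316  0.385 -1.15   0.022  0.087  0.01 ]
t 6.42 tcp [0.4981 0.1715 0.1103] yaw 6.78 s 40.2 plan x,a [0.498  7.4209] open 0.421
0.167 row [0.0224 0.0006 0.0001] -0.0071
0.163 row [0.0426 0.0003 0.0001] -0.0071
0.159 row [0.0627 0.0001 0.0001] -0.0052
0.155 row [0.0829 0.     0.0001] -0.0024
0.151 row [1.03e-01 0.00e+00 1.00e-04] 0.0004
```

Request:
{"fn": "arm_command", "kwargs": {"targets": [[0.01, 0, 0, -0.002], [0.022, 0, 0, -0.004], [0.032, 0, 0, -0.004], [0.042, 0, 0, -0.004], [0.052, 0, 0, -0.003], [0.052, 0, 0, -0.003]]}}

```text
time: 6.92
ee_pos: [0.4993, 0.1607, 0.1103]
orientation: [0.0, 0.749, -0.662, -0.0]
wrist_force: [-0.0, -0.2, 0.3]
opening: 0.41
finger_force: 18.0
```

```bash
python3 nx.py 0 0 .1103 .157 .153 .149 .145
```

```text
mean F,T [ 0.271  0.066 -1.192  0.005  0.116 -0.   ]
t 7.12 tcp [0.4994 0.1611 0.1104] yaw 7.05 s 50.6 plan x,a [0.4993 7.3844] open 0.415
0.157 row [0.0208 0.0005 0.0005] -0.0008
0.153 row [0.041  0.0005 0.0005] 0.002
0.149 row [0.0611 0.0006 0.0005] 0.0049
0.145 row [0.0813 0.0009 0.0005] 0.0077
```

Free of contact; on I go.

Request:
{"fn": "arm_command", "kwargs": {"targets": [[0.01, 0, 0, 0], [0.021, 0, 0, 0], [0.031, 0, 0, 0.001], [0.041, 0, 0, 0.002], [0.051, 0.001, 0, 0.004], [0.061, 0.001, 0, 0.005], [0.071, 0.001, 0, 0.006], [0.071, 0.001, 0, 0.006]]}}

```text
time: 7.78
ee_pos: [0.5009, 0.1466, 0.1103]
orientation: [0.0, 0.746, -0.666, -0.0]
wrist_force: [-0.3, 1.0, -1.0]
opening: 0.416
finger_force: 18.0
```

```bash
python3 nx.py 0 0 .1103 .143 .139 .135 .131
```

```text
mean F,T [-0.4   -0.105 -1.137  0.033  0.085 -0.   ]
t 7.98 tcp [0.5009 0.147  0.1104] yaw 6.52 s 64.8 plan x,a [0.501  6.4932] open 0.417
0.143 row [ 0.0203 -0.0004  0.0003] 0.0031
0.139 row [ 0.0404 -0.0002  0.0003] 0.0059
0.135 row [0.0605 0.     0.0003] 0.0087
0.131 row [0.0806 0.0003 0.0003] 0.0115
```

Request:
{"fn": "arm_command", "kwargs": {"targets": [[0.01, 0, 0, 0.001], [0.02, 0, 0, 0.003], [0.03, 0, 0, 0.004], [0.04, 0, 0, 0.006], [0.05, 0, 0, 0.007], [0.06, 0, 0, 0.008], [0.06, 0, 0, 0.008]]}}

```text
time: 8.57
ee_pos: [0.5022, 0.1347, 0.1103]
orientation: [0.0, 0.742, -0.671, -0.0]
wrist_force: [0.2, 0.3, -1.4]
opening: 0.413
finger_force: 18.0
```

```bash
python3 nx.py 0 0 .1103 .131 .127 .123 .119
```

```text
mean F,T [ 0.484  0.052 -1.194  0.039  0.092 -0.006]
t 8.77 tcp [0.5023 0.1351 0.1104] yaw 5.8 s 76.8 plan x,a [0.5023 5.7412] open 0.412
0.131 row [0.0207 0.0001 0.0004] 0.0035
0.127 row [0.0408 0.0003 0.0004] 0.0063
0.123 row [0.0608 0.0005 0.0004] 0.0091
0.119 row [0.0809 0.0008 0.0004] 0.0119
```

Request:
{"fn": "arm_command", "kwargs": {"targets": [[0.01, 0, 0, 0.002], [0.02, 0, 0, 0.003], [0.03, 0, 0, 0.005], [0.04, 0, 0, 0.006], [0.05, 0.001, 0, 0.008], [0.06, 0.001, 0, 0.009], [0.06, 0.001, 0, 0.009]]}}

```text
time: 9.35
ee_pos: [0.5033, 0.1227, 0.1104]
orientation: [0.0, 0.737, -0.676, -0.0]
wrist_force: [0.2, 0.3, -1.5]
opening: 0.415
finger_force: 18.0
```

```bash
python3 nx.py 0 0 .1103 .119 .115 .111 .107
```

```text
mean F,T [-0.378  0.292 -0.598  0.044  0.102 -0.003]
t 9.55 tcp [0.5033 0.1232 0.1104] yaw 4.99 s 88.9 plan x,a [0.5034 4.9885] open 0.416
0.119 row [ 0.021  -0.0004  0.0004] 0.0029
0.115 row [ 0.041  -0.0002  0.0004] 0.0057
0.111 row [ 0.0611 -0.0001  0.0004] 0.0082
0.107 row [0.0812 0.     0.0004] 0.0103
```

Request:
{"fn": "arm_command", "kwargs": {"targets": [[0.01, 0, 0, 0.001], [0.021, 0, 0, 0.003], [0.031, 0, 0, 0.004], [0.041, 0, 0, 0.006], [0.051, 0, 0, 0.007], [0.061, 0, 0, 0.008], [0.061, 0, 0, 0.008]]}}

```text
time: 10.13
ee_pos: [0.5043, 0.1106, 0.1103]
orientation: [0.0, 0.733, -0.681, -0.0]
wrist_force: [0.2, 0.1, -1.1]
opening: 0.414
finger_force: 18.0
```

```bash
python3 nx.py 0 0 .1103 .107 .103 .099 .095
```

```text
mean F,T [-3.100e-02 -3.620e-01 -1.177e+00  2.400e-02  9.800e-02  1.000e-03]
t 10.33 tcp [0.5044 0.111  0.1104] yaw 4.27 s 101.0 plan x,a [0.5044 4.2468] open 0.417
0.107 row [ 0.0202 -0.0004  0.0003] 0.0023
0.103 row [ 0.0402 -0.0003  0.0003] 0.0044
0.099 row [ 0.0603 -0.0002  0.0003] 0.0014
0.095 row [ 0.0803 -0.0003  0.0003] -0.0016
```

Request:
{"fn": "arm_command", "kwargs": {"targets": [[0.01, 0, 0, 0.001], [0.02, 0, 0, 0.002], [0.03, 0, 0, 0.003], [0.04, 0, 0, 0.003], [0.05, 0, 0, 0.002], [0.06, 0, 0, 0.001], [0.06, 0, 0, 0.001]]}}

```text
time: 10.92
ee_pos: [0.5052, 0.0986, 0.1103]
orientation: [0.0, 0.732, -0.681, -0.0]
wrist_force: [-0.1, 0.2, -1.6]
opening: 0.417
finger_force: 18.0
```

```bash
python3 nx.py 0 0 .1103 .095 .091 .087 .083
```

```text
mean F,T [ 0.114 -0.155 -1.537  0.018  0.106 -0.025]
t 11.12 tcp [0.5053 0.099  0.1104] yaw 4.18 s 113.0 plan x,a [0.5053 4.144 ] open 0.412
0.095 row [ 0.0202 -0.0004  0.0003] -0.0026
0.091 row [ 0.0402 -0.0006  0.0003] -0.0052
0.087 row [ 0.0603 -0.0008  0.0003] -0.0086
0.083 row [ 0.0804 -0.0012  0.0003] -0.012
```

Request:
{"fn": "arm_command", "kwargs": {"targets": [[0.01, 0, 0, -0.001], [0.02, 0, 0, -0.003], [0.03, 0, 0, -0.004], [0.04, -0.001, 0, -0.005], [0.05, -0.001, 0, -0.007], [0.06, -0.001, 0, -0.009], [0.06, -0.001, 0, -0.009]]}}

```text
time: 11.7
ee_pos: [0.5064, 0.0872, 0.1103]
orientation: [-0.0, 0.737, -0.676, -0.0]
wrist_force: [-0.2, 1.6, -2.4]
opening: 0.417
finger_force: 18.0
```

```bash
python3 nx.py 0 0 .1103 .083 .079 .075 .071
```

```text
mean F,T [-0.062  2.113 -1.964  0.62   0.178 -0.011]
t 11.9 tcp [0.5063 0.0873 0.1103] yaw 4.99 s 124.8 plan x,a [0.5063 4.9288] open 0.419
0.083 row [ 0.0213  0.0002 -0.0002] -0.0029
0.079 row [ 0.0414  0.0001 -0.0002] -0.0063
0.075 row [ 0.0615 -0.0002 -0.0002] -0.0097
0.071 row [ 0.0816 -0.0006 -0.0002] -0.0131
```

Request:
{"fn": "arm_command", "kwargs": {"targets": [[0.005, 0, 0, 0], [0.01, 0, 0, -0.001], [0.015, 0, 0, -0.002], [0.02, 0, 0, -0.003], [0.025, 0, 0, -0.004], [0.025, 0, 0, -0.004]], "grip_force": 30}}

```text
time: 12.4
ee_pos: [0.5064, 0.0819, 0.1099]
orientation: [0.001, 0.739, -0.673, -0.0]
wrist_force: [0.4, 0.3, -5.4]
opening: 0.416
finger_force: 30.0
```

```bash
python3 nx.py 0 0 .1103 .083 .079 .075 .071
```

```text
mean F,T [ 0.481  0.386 -4.412  0.313  0.012  0.007]
t 12.6 tcp [0.5064 0.0816 0.11  ] yaw 5.32 s 130.5 plan x,a [0.5068 5.359 ] open 0.412
0.083 row [-0.0068 -0.0019 -0.0016] 0.0008
0.079 row [ 0.0133 -0.0019 -0.0016] -0.0026
0.075 row [ 0.0334 -0.002  -0.0016] -0.006
0.071 row [ 0.0535 -0.0023 -0.0016] -0.0095
```

Request:
{"fn": "arm_command", "kwargs": {"targets": [[0.01, -0.001, 0, -0.002], [0.02, -0.002, 0, -0.004], [0.03, -0.002, 0, -0.005], [0.04, -0.002, 0, -0.007], [0.05, -0.002, 0, -0.009], [0.05, -0.002, 0, -0.009]]}}

```text
time: 13.1
ee_pos: [0.5077, 0.0714, 0.1102]
orientation: [0.001, 0.744, -0.668, -0.0]
wrist_force: [-0.6, -1.4, -4.9]
opening: 0.414
finger_force: 30.0
```

```bash
python3 nx.py 0 0 .1103 .069 .065 .061 .057
```

```text
mean F,T [-0.376 -1.527 -4.419 -0.392  0.246  0.024]
t 13.3 tcp [0.5077 0.0714 0.1102] yaw 6.15 s 140.7 plan x,a [0.5078 6.141 ] open 0.413
0.069 row [ 0.0122 -0.0005 -0.0004] -0.002
0.065 row [ 0.0323 -0.0006 -0.0003] -0.0054
0.061 row [ 0.0525 -0.0008 -0.0003] -0.0088
0.057 row [ 0.0726 -0.0012 -0.0003] -0.0122
```

Request:
{"fn": "arm_command", "kwargs": {"targets": [[0.01, 0, 0, -0.002], [0.02, 0, 0, -0.003], [0.03, 0, 0, -0.005], [0.04, -0.001, 0, -0.007], [0.05, -0.001, 0, -0.008], [0.06, -0.001, 0, -0.01], [0.06, -0.001, 0, -0.01]]}}

```text
time: 13.88
ee_pos: [0.5093, 0.0595, 0.1102]
orientation: [0.001, 0.749, -0.662, -0.0]
wrist_force: [-2.1, -0.6, -5.1]
opening: 0.412
finger_force: 30.0
```

```bash
python3 nx.py 0 0 .1103 .057 .053 .049 .045 .041
```

```text
mean F,T [-2.002 -1.196 -4.657 -0.23   0.761  0.029]
t 14.08 tcp [0.5093 0.0596 0.1102] yaw 7.06 s 152.7 plan x,a [0.5092 7.0514] open 0.418
0.057 row [ 0.013   0.0004 -0.0002] -0.0022
0.053 row [ 0.0332  0.0003 -0.0002] -0.0056
0.049 row [ 0.0534  0.     -0.0002] -0.009
0.045 row [ 0.0736 -0.0003 -0.0002] -0.0124
0.041 row [ 0.0938 -0.0007 -0.0002] -0.0146
```

A side force of −2 N in x shows light contact, so I'm yielding toward −x.

Request:
{"fn": "arm_command", "kwargs": {"targets": [[0, 0.003, 0, 0], [0.01, 0.004, 0, -0.001], [0.02, 0.004, 0, -0.002], [0.02, 0.004, 0, -0.002]]}}

```text
time: 14.42
ee_pos: [0.5097, 0.0561, 0.1106]
orientation: [-0.0, 0.75, -0.661, 0.0]
wrist_force: [-1.5, -0.4, -5.3]
opening: 0.409
finger_force: 30.0
```

```bash
python3 nx.py -0.7 0 .1103 .053 .049 .045 .041
```

```text
mean F,T [-1.500e-02 -3.560e-01 -5.153e+00 -1.270e-01  2.600e-01  4.000e-03]
t 14.62 tcp [0.5097 0.0561 0.1106] yaw 7.25 s 156.2 plan x,a [0.5096 7.3215] open 0.412
0.053 row [0.0151 0.0039 0.0013] -0.0035
0.049 row [0.0352 0.0037 0.0014] -0.0069
0.045 row [0.0554 0.0034 0.0014] -0.0103
0.041 row [0.0757 0.0031 0.0014] -0.0125
```

Request:
{"fn": "arm_command", "kwargs": {"targets": [[0.01, 0, 0, -0.002], [0.02, 0.001, 0, -0.004], [0.03, 0.001, 0, -0.006], [0.04, 0.001, 0, -0.008], [0.04, 0.001, 0, -0.008]]}}

```text
time: 15.03
ee_pos: [0.5105, 0.0477, 0.1105]
orientation: [-0.0, 0.755, -0.656, 0.0]
wrist_force: [0.8, -0.6, -4.1]
opening: 0.415
finger_force: 30.0
```

```bash
python3 nx.py -0.2 0 .1106 .045 .041 .037 .033
```

```text
mean F,T [ 1.243 -0.9   -4.885 -0.315 -0.201  0.005]
t 15.23 tcp [0.5103 0.0478 0.1104] yaw 7.95 s 164.6 plan x,a [0.5107 7.9574] open 0.411
0.045 row [ 0.0144 -0.0014 -0.0008] -0.0025
0.041 row [ 0.0347 -0.0015 -0.0008] -0.0046
0.037 row [ 0.0549 -0.0017 -0.0008] -0.0046
0.033 row [ 0.0751 -0.0018 -0.0008] -0.0046
```

Request:
{"fn": "arm_command", "kwargs": {"targets": [[0.01, -0.002, 0, -0.002], [0.02, -0.002, 0, -0.003], [0.03, -0.002, 0, -0.004], [0.04, -0.002, 0, -0.005], [0.05, -0.002, 0, -0.005], [0.05, -0.002, 0, -0.005]]}}

```text
time: 15.73
ee_pos: [0.5118, 0.0377, 0.1104]
orientation: [0.0, 0.757, -0.653, 0.0]
wrist_force: [0.8, -0.8, -5.2]
opening: 0.414
finger_force: 30.0
```

```bash
python3 nx.py -0.2 0 .1104 .035 .031 .027 .023
```

```text
mean F,T [ 0.405 -1.267 -4.772 -0.461 -0.052 -0.018]
t 15.93 tcp [0.5118 0.0378 0.1103] yaw 8.4 s 174.7 plan x,a [0.5122 8.3692] open 0.417
0.035 row [ 0.0144 -0.0011 -0.0003] 0.0003
0.031 row [ 0.0346 -0.0011 -0.0003] 0.0003
0.027 row [ 0.0548 -0.0011 -0.0003] 0.0003
0.023 row [ 0.0751 -0.0011 -0.0003] 0.0003
```

Request:
{"fn": "arm_command", "kwargs": {"targets": [[0.01, -0.001, 0, 0], [0.02, -0.001, 0, 0], [0.03, -0.001, 0, 0], [0.04, -0.001, 0, 0], [0.05, -0.001, 0, 0], [0.06, -0.001, 0, 0], [0.06, -0.001, 0, 0]]}}

```text
time: 16.52
ee_pos: [0.5139, 0.0259, 0.1104]
orientation: [0.0, 0.757, -0.653, 0.0]
wrist_force: [-0.6, -1.5, -4.5]
opening: 0.414
finger_force: 30.0
```

```bash
python3 nx.py 0 0 .1104 .022 .018 .014 .010
```

```text
mean F,T [ 1.026 -1.213 -4.681 -0.529 -0.133  0.022]
t 16.72 tcp [0.5138 0.026  0.1104] yaw 8.4 s 186.6 plan x,a [0.5139 8.3692] open 0.414
0.022 row [ 0.0205 -0.0007 -0.0002] 0.0003
0.018 row [ 0.0407 -0.0007 -0.0002] 0.0003
0.014 row [ 0.0609 -0.0007 -0.0002] 0.0003
0.01 row [ 0.0812 -0.0007 -0.0002] 0.0003
```

Request:
{"fn": "arm_command", "kwargs": {"targets": [[0.01, -0.001, 0, 0], [0.02, -0.001, 0, 0], [0.03, -0.001, 0, 0], [0.04, -0.001, 0, 0], [0.05, -0.001, 0, 0], [0.06, -0.001, 0, 0], [0.07, -0.001, 0, 0], [0.07, -0.001, 0, 0]]}}

```text
time: 17.38
ee_pos: [0.5162, 0.0115, 0.1106]
orientation: [0.001, 0.757, -0.653, 0.0]
wrist_force: [2.6, -4.5, -4.0]
opening: 0.416
finger_force: 30.0
```

```bash
python3 nx.py 0 0 .1104 .006 .002 -.002 -.006 -0.03
```

```text
mean F,T [ 1.031 -4.727 -4.048 -1.559 -0.223 -0.026]
t 17.58 tcp [0.5161 0.0117 0.1106] yaw 8.4 s 201.1 plan x,a [0.516  8.3692] open 0.412
0.006 row [0.0287 0.0003 0.0008] 0.0004
0.002 row [0.0489 0.0003 0.0009] 0.0004
-0.002 row [0.0691 0.0003 0.0009] 0.0004
-0.006 row [0.0893 0.0003 0.0009] 0.0004
-0.03 row [0.2106 0.0004 0.0011] 0.0004
```

Request:
{"fn": "arm_command", "kwargs": {"targets": [[0.01, 0, 0, 0], [0.02, 0, 0, 0], [0.035, 0, 0, 0], [0.05, 0, 0, 0], [0.065, 0, 0, 0], [0.08, 0, 0, 0], [0.095, 0, 0, 0], [0.11, 0, 0, 0], [0.13, 0, 0, 0], [0.15, 0, 0, 0], [0.18, 0, 0, 0], [0.22, 0, 0, 0], [0.28, 0, 0, 0], [0.28, 0, 0, 0], [0.28, 0, 0, 0]]}}

```text
time: 18.83
ee_pos: [0.5243, -0.0437, 0.1103]
orientation: [0.0, 0.756, -0.654, -0.0]
wrist_force: [0.5, 0.9, -1.1]
opening: 0.416
finger_force: 30.0
```

Run:
```python
from go import *
a=[]
c=capture('top');s=sense()
c2=capture('side')
go(.4308,-.301,.16,3.)
pics=[]
for cc,(x0,y0) in((c,(205,155)),(c2,(210,140))):
    im=cv2.resize(cc['pixels'][y0:y0+100,x0:x0+95],None,fx=4.2,fy=4.2,interpolation=cv2.INTER_CUBIC)
    R=Ro.from_quat(np.r_[s['orientation'][1:],s['orientation'][0]]).as_matrix()
    P=s['ee_pos']+np.array([0,0,.019])+np.array([[-.035],[0],[.035]])*R[:,0]
    for u in proj(cc,P): cv2.circle(im,tuple(int(v) for v in (u-[x0,y0]+.5)*4.2),3,(0,0,255),-1)
    pics.append(im)
cv2.imwrite('pics/h1.png',np.hstack(pics))
import pickle; pickle.dump((c,c2,s),open('d1.pkl','wb'))
```

```text
t 18.93 tcp [ 0.5242 -0.043   0.1103] a 8.37 F [-0.01  0.46 -0.69] T [-0.001  0.125  0.065] open 0.414 ff 30.0
shares [ 1.2084  0.6499 -0.2486] roll 0.0597 R [-1.e-04  1.e-04 -1.e+00]
```

View pics/h1.png

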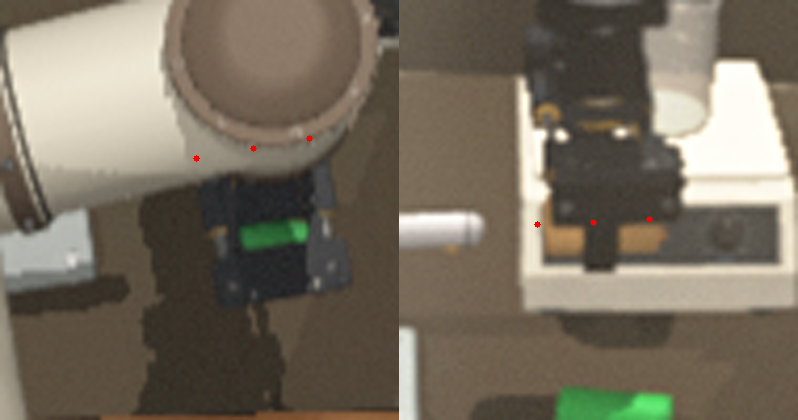

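The side view shows the core clear of the spindle tip (crop x≈485) and held by the finger at x≈600. It spans crop x 545–665, with its upper half hidden by the gripper body; the top view is blocked by the arm. I'll fit its offset along the axis and its pitch in the hand.

```bash
cat > fit.py <<'E'
from go import *
from scipy.optimize import minimize
def fit(c,s,verbose=True):
    hs=cv2.cvtColor(c['pixels'],cv2.COLOR_BGR2HSV); H,S,V=[hs[...,i].astype(int) for i in range(3)]
    R=Ro.from_quat(np.r_[s['orientation'][1:],s['orientation'][0]]).as_matrix(); G=s['ee_pos']-R[:,2]*.019
    def sil(d,dz,pit,sc=6):
        t=np.linspace(0,2*np.pi,60); ax=R[:,0]*np.cos(pit)+R[:,2]*np.sin(pit); up=np.cross(ax,R[:,1])
        P=np.concatenate([G+ax*(d+e)+R[:,2]*dz+.019*(np.cos(t)[:,None]*R[:,1]+np.sin(t)[:,None]*up) for e in(-.035,.035)])
        M=np.zeros((384*sc,512*sc),np.uint8); cv2.fillConvexPoly(M,cv2.convexHull(((proj(c,P)+.5)*sc).astype(np.int32)),255)
        return cv2.resize(M,(512,384),interpolation=cv2.INTER_AREA)/255.
    w=cv2.dilate((sil(0,0,0)>0).astype(np.uint8),np.ones((13,13)))>0
    m=(H>6)&(H<25)&(S>90)&(V>90)&w
    n,l,st,_=cv2.connectedComponentsWithStats(m.astype(np.uint8)); m=np.isin(l,[i for i in range(1,n) if st[i,4]>15])
    dark=(V<70)  # gripper: unknown
    valid=w&~dark
    f=lambda p:np.abs(sil(p[0]/1e3,p[1]/1e3,np.radians(p[2]))-m)[valid].sum()+.02*(p[1]**2+p[2]**2)
    r=min((minimize(f,[d,0,0],method='Nelder-Mead',options=dict(initial_simplex=[[d,0,0],[d+3,0,0],[d,2,0],[d,0,4]])) for d in(-4,0,4)),key=lambda r:r.fun)
    return r.x,r.fun,m.sum()
if __name__=='__main__':
    import pickle; c,c2,s=pickle.load(open('d1.pkl','rb')); print(fit(c2,s))
E
python3 fit.py
```

```text
(array([ 5.28967606,  1.31608901, -1.09399101]), np.float64(70.0899506814151), np.int64(154))
```

Request:
{"fn": "arm_command", "kwargs": {"targets": [[0.02, 0.01, -0.05, 0], [0.07, 0.035, -0.12, 0.01], [0.14, 0.07, -0.2, 0.02], [0.22, 0.11, -0.25, 0.03], [0.31, 0.16, -0.25, 0.04], [0.4, 0.21, -0.25, 0.05], [0.5, 0.26, -0.25, 0.06], [0.6, 0.31, -0.25, 0.06], [0.7, 0.37, -0.25, 0.06], [0.8, 0.43, -0.25, 0.06], [0.88, 0.48, -0.25, 0.06], [0.94, 0.51, -0.25, 0.06], [0.97, 0.52, -0.25, 0.06], [0.98, 0.53, -0.25, 0.06], [0.98, 0.53, -0.25, 0.06]]}}

```text
time: 20.18
ee_pos: [0.4479, -0.2522, 0.1607]
orientation: [-0.0, 0.725, -0.688, 0.0]
wrist_force: [0.6, 0.2, -0.8]
opening: 0.415
finger_force: 30.0
```

Run:
```python
from go import *
go(.4306,-.2977,.11,3.0)
```

```text
t 20.18 tcp [ 0.4479 -0.2522  0.1607] a 2.98 F [ 0.56  0.21 -0.81] T [0.045 0.176 0.059] open 0.415 ff 30.0
shares [0.2227 0.0985 0.2535] roll -0.0002 R [ 4.e-04 -0.e+00 -1.e+00]
```

Request:
{"fn": "arm_command", "kwargs": {"targets": [[0.03, 0.015, 0, 0], [0.08, 0.035, 0, 0], [0.13, 0.06, 0.02, 0], [0.18, 0.08, 0.06, 0], [0.21, 0.095, 0.12, 0], [0.223, 0.099, 0.18, 0], [0.223, 0.099, 0.23, 0], [0.223, 0.099, 0.25, 0], [0.223, 0.099, 0.25, 0], [0.223, 0.099, 0.25, 0]]}}

```text
time: 21.02
ee_pos: [0.4307, -0.2978, 0.1102]
orientation: [0.0, 0.726, -0.688, -0.0]
wrist_force: [0.4, -0.4, -0.6]
opening: 0.413
finger_force: 30.0
```

Run:
```python
from fit import *
c=capture('top');s=sense()
c2=capture('side')
go(.4306,-.2977,.043,3.0); print(fit(c2,s))
pics=[]
for cc,(x0,y0) in((c,(310,175)),(c2,(310,180))):
    im=cv2.resize(cc['pixels'][y0:y0+100,x0:x0+95],None,fx=4.2,fy=4.2,interpolation=cv2.INTER_CUBIC)
    R=Ro.from_quat(np.r_[s['orientation'][1:],s['orientation'][0]]).as_matrix()
    pics.append(im)
cv2.imwrite('pics/r1.png',np.hstack(pics))
import pickle; pickle.dump((c,c2,s),open('d2.pkl','wb'))
```

```text
t 21.12 tcp [ 0.4312 -0.2978  0.111 ] a 3.04 F [ 0.23 -0.53 -0.4 ] T [ 0.054  0.112 -0.027] open 0.413 ff 30.0
shares [-0.0007  0.0033  0.3398] roll 0.0004 R [ 1.2e-03 -6.0e-04 -1.0e+00]
(array([5.83435172, 2.08658724, 2.25558786]), np.float64(129.4633402619455), np.int64(229))
```

View pics/r1.png

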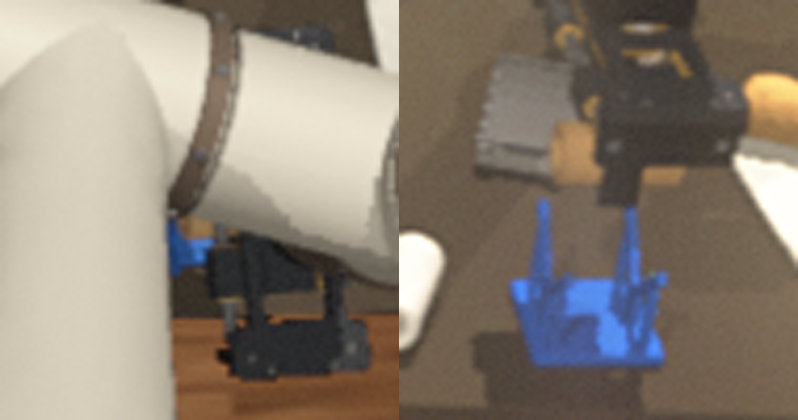

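Run:
```python
from go import *
import pickle
for f in('d1','d2'):
    _,c,s=pickle.load(open(f+'.pkl','rb'))
    R=Ro.from_quat(np.r_[s['orientation'][1:],s['orientation'][0]]).as_matrix(); G=s['ee_pos']-R[:,2]*.019
    t=np.linspace(0,2*np.pi,60)
    ring=lambda e:G+R[:,0]*e+.019*(np.cos(t)[:,None]*R[:,1]+np.sin(t)[:,None]*R[:,2])
    P=np.concatenate([ring(-.035),ring(.035)]); h=cv2.convexHull(proj(c,P).astype(np.float32))[:,0]
    M=np.zeros((3840,5120),np.uint8); cv2.fillConvexPoly(M,((h+.5)*10).astype(np.int32),1)
    px=c['pixels'].astype(int); sat=px[...,2]-px[...,0]
    g0=proj(c,G)[0]; print(f,'pinch',g0.round(1),'rows',h[:,1].min(),h[:,1].max(),'px/mm',((proj(c,G+R[:,0]*.01)-g0)/10).round(3))
    for r in range(int(g0[1]),int(h[:,1].max())+3):
        xs=np.where(M[r*10+5])[0]; row=sat[r,int(g0[0])-22:int(g0[0])+28]
        print(r,'pred',(xs[[0,-1]]/10).round(1) if len(xs) else None,'from',int(g0[0])-22,row)
```

```text
d1 pinch [255.8 192.4] rows 184.58978 200.23697 px/mm [[ 0.379 -0.016]]
192 pred [242.3 270.6] from 233 [35 34 36 36 34 34 33 32 28 32 38 60 77 46 14  8  9 11 10  8 10  9 12 12
 12 15 14 14 12 10 13 15 17 18 22 18 20 19 20 19 14 11 14 15 11 16 12 11
 12 13]
193 pred [242.3 270.6] from 233 [35 34 35 35 35 31 33 34 28 31 36 62 79 57 31 28 31 27 29 26 22 13 11 10
 11 12 12 12 11 21 35 41 44 44 45 48 45 49 46 37 18 14 14 12 11 10 14 13
 13 13]
194 pred [242.4 270.6] from 233 [34 37 35 35 36 31 34 32 28 33 34 58 87 81 68 69 69 68 67 67 58 25 13 13
 13 15 10 13 19 44 70 72 71 69 72 73 76 72 67 52 36 18 11 11 12 15 12 14
 12 13]
195 pred [242.4 270.6] from 233 [37 35 34 34 34 31 34 32 27 33 30 46 85 89 88 88 89 90 89 88 74 35  9 10
 13 13 13 12 17 48 77 80 78 77 74 75 71 76 73 68 55 22  8 13 10 13 11 14
 16 13]
196 pred [242.5 270.6] from 233 [34 35 33 36 34 33 33 31 27 32 31 39 83 90 89 89 91 90 91 91 74 32  9 11
 13 11 14 12 21 49 75 77 78 74 76 73 73 73 77 76 50 22 11 12 13 14 12 12
 11 12]
197 pred [242.6 270.5] from 233 [33 36 35 36 35 31 34 32 30 29 31 38 79 87 82 83 85 86 85 87 73 31
[... 2397 characters left out ...]
om 337 [20 18 18 18 16 17 18 18 19 32 50 59 66 66 68 69 69 68 70 71 61 36 13  7
 12 10  9 11 10 11 29 64 75 72 72 73 71 71 72 69 47 32 35 32 31 34 33 33
 34 35]
223 pred [345.4 375.1] from 337 [28 28 23 19 20 19 20 19 19 25 43 55 54 54 55 54 56 56 59 55 46 26 13 10
 11 11 11 14 13 12 28 58 63 62 64 63 63 65 64 54 38 33 33 32 33 36 34 35
 34 34]
224 pred None from 337 [31 29 27 26 30 31 27 23 20 17 24 31 34 33 36 35 37 36 35 36 27 14 11  9
 13 10  9 11 12 11 24 41 46 46 44 46 45 44 45 38 33 34 32 32 32 35 32 32
 33 34]
225 pred None from 337 [30 30 29 31 31 34 34 30 27 22 21 25 26 28 30 30 30 31 30 29 19 11 12 11
 11 12 12  7 12 14 26 34 32 32 33 32 31 31 34 33 33 34 33 33 32 33 33 34
 35 34]
```

Both edges put the core's middle about 4 mm beyond the pinch as the side camera sees it. The rest measured with the same camera then lies within about 0.5 mm of the core's middle, so I'm lowering.

Request:
{"fn": "arm_command", "kwargs": {"targets": [[0, 0, 0.03, 0], [0, 0, 0.08, 0], [0, 0, 0.13, 0], [0, 0, 0.18, 0], [0, 0, 0.22, 0], [0, 0, 0.25, 0], [0, 0, 0.28, 0], [0, 0, 0.295, 0], [0, 0, 0.3, 0], [0, 0, 0.3, 0], [0, 0, 0.3, 0]]}}

```text
time: 22.03
ee_pos: [0.4309, -0.2978, 0.0507]
orientation: [-0.0, 0.725, -0.688, 0.0]
wrist_force: [0.2, -0.2, -1.4]
opening: 0.414
finger_force: 30.0
```

```bash
cat > f.py <<'E'
from go import *
a=[]
for _ in range(4): capture('side'); s=sense(); a.append(np.r_[s['wrist_force'],s['ft_torque']])
print(np.mean(a,0).round(3)); go(.4306,-.2977,.043,3.0)
E
python3 f.py
```

```text
[-3.44e-01  3.00e-03 -1.18e+00  1.60e-02  1.17e-01 -1.00e-03]
t 22.23 tcp [ 0.4308 -0.2977  0.0507] a 3.01 F [-0.83 -0.32 -0.64] T [0.043 0.103 0.058] open 0.413 ff 30.0
shares [-0.0002  0.0012  0.0387] roll 0.0001 R [ 8.e-04 -3.e-04 -1.e+00]
```

Request:
{"fn": "arm_command", "kwargs": {"targets": [[0, 0, 0.008, 0], [0, 0, 0.016, 0], [0, 0, 0.022, 0], [0, 0, 0.028, 0], [0, 0, 0.028, 0], [0, 0, 0.028, 0]]}}

```text
time: 22.73
ee_pos: [0.4305, -0.2976, 0.0446]
orientation: [0.0, 0.725, -0.688, -0.0]
wrist_force: [1.0, -0.4, -1.7]
opening: 0.412
finger_force: 30.0
```

```bash
python3 f.py
```

```text
[-0.24  -0.068 -1.242  0.027  0.109  0.029]
t 22.93 tcp [ 0.4306 -0.2977  0.0448] a 3.0 F [-0.82  0.37 -1.59] T [ 0.034  0.123 -0.006] open 0.412 ff 30.0
shares [0.0001 0.0001 0.0089] roll 0.0001 R [ 1.e-04 -0.e+00 -1.e+00]
```

Request:
{"fn": "arm_command", "kwargs": {"targets": [[0, 0, 0.003, 0], [0, 0, 0.006, 0], [0, 0, 0.008, 0], [0, 0, 0.008, 0]]}}

```text
time: 23.27
ee_pos: [0.4305, -0.2976, 0.043]
orientation: [0.0, 0.725, -0.688, -0.0]
wrist_force: [0.5, -0.2, -1.1]
opening: 0.414
finger_force: 30.0
```

```bash
python3 f.py
```

```text
[-0.118 -0.013 -1.182  0.023  0.102  0.011]
t 23.47 tcp [ 0.4306 -0.2977  0.0432] a 3.0 F [ 0.47 -0.2  -1.28] T [ 0.022  0.134 -0.027] open 0.414 ff 30.0
shares [ 0.0001 -0.      0.0008] roll 0.0 R [ 0. -0. -1.]
```

Request:
{"fn": "arm_command", "kwargs": {"targets": [[0, 0, 0.003, 0], [0, 0, 0.005, 0], [0, 0, 0.005, 0]]}}

```text
time: 23.72
ee_pos: [0.4305, -0.2976, 0.042]
orientation: [0.0, 0.725, -0.688, -0.0]
wrist_force: [0.2, 0.6, -1.0]
opening: 0.411
finger_force: 30.0
```

```bash
python3 f.py
```

```text
[-3.740e-01 -1.510e-01 -1.219e+00  4.300e-02  1.070e-01 -1.000e-03]
t 23.92 tcp [ 0.4306 -0.2977  0.0422] a 3.01 F [ 0.08  0.19 -0.88] T [0.07  0.086 0.024] open 0.41 ff 30.0
shares [ 0.0002  0.0001 -0.0042] roll 0.0001 R [ 0. -0. -1.]
```

Request:
{"fn": "arm_command", "kwargs": {"targets": [[0, 0, 0.003, 0], [0, 0, 0.005, 0], [0, 0, 0.005, 0]]}}

```text
time: 24.17
ee_pos: [0.4307, -0.2977, 0.0417]
orientation: [0.0, 0.726, -0.688, 0.0]
wrist_force: [-1.6, 0.7, 4.3]
opening: 0.412
finger_force: 30.0
```

Run:
```python
exec(open('f.py').read())
c=capture('side'); cv2.imwrite('pics/r2.png',cv2.resize(c['pixels'][195:285,315:415],None,fx=6,fy=6,interpolation=cv2.INTER_CUBIC))
```

```text
[-1.788  0.932  5.455  0.392  0.537  0.098]
t 24.37 tcp [ 0.4307 -0.2978  0.0417] a 3.03 F [-1.65  1.57  5.5 ] T [0.447 0.562 0.113] open 0.414 ff 30.0
shares [-0.0003  0.0006 -0.0064] roll 0.0004 R [ 4.e-04 -4.e-04 -1.e+00]
```

View pics/r2.png

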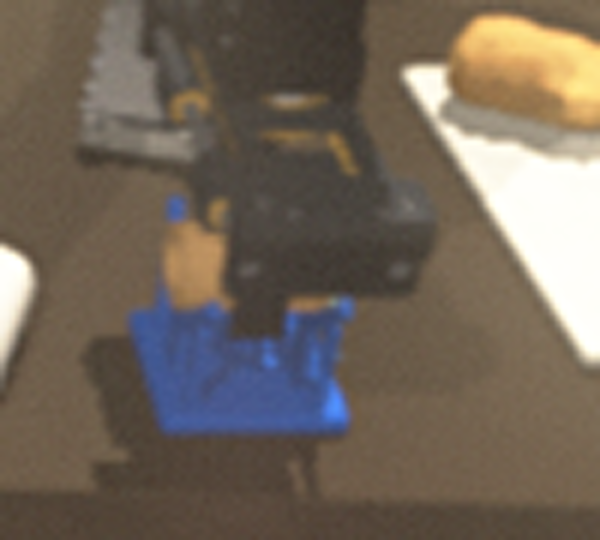

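The picture shows the core in the saddles with the finger between them, and the force confirms contact. I'll ease the grip, then open.

Request:
{"fn": "arm_command", "kwargs": {"targets": [[0, 0, -0.002, 0], [0, 0, -0.002, 0], [0, 0, -0.002, 0], [0, 0, -0.002, 0]], "grip_force": 4}}

```text
time: 24.75
ee_pos: [0.4307, -0.2978, 0.0417]
orientation: [-0.0, 0.725, -0.688, 0.0]
wrist_force: [0.3, -0.0, 3.2]
opening: 0.418
finger_force: 4.0
```

Request:
{"fn": "arm_command", "kwargs": {"targets": [[0, 0, 0, 0], [0, 0, 0, 0], [0, 0, 0, 0], [0, 0, 0, 0], [0, 0, 0, 0], [0, 0, 0, 0], [0, 0, 0, 0], [0, 0, 0, 0]], "grip": 0.5}}

```text
time: 25.42
ee_pos: [0.4306, -0.2977, 0.0415]
orientation: [-0.0, 0.725, -0.688, 0.0]
wrist_force: [-0.7, -0.5, -0.4]
opening: 0.749
finger_force: 0.0
```

```bash
python3 f.py
```

```text
[ 0.147 -0.199 -0.071  0.024  0.092 -0.01 ]
t 25.62 tcp [ 0.4306 -0.2976  0.0416] a 3.01 F [-0.06 -0.57 -0.93] T [ 0.033  0.092 -0.02 ] open 0.747 ff 0.0
shares [ 0.0003 -0.0001 -0.0072] roll 0.0001 R [ 0. -0. -1.]
```

Released; now straight up and then off toward +y so the top camera can see the core.

Request:
{"fn": "arm_command", "kwargs": {"targets": [[0, 0, -0.03, 0], [0, 0, -0.1, 0], [0, 0, -0.2, 0], [0, 0, -0.32, 0], [0, 0, -0.46, 0], [0, 0, -0.6, 0], [0, 0, -0.7, 0], [0, 0, -0.75, 0], [0, 0, -0.75, 0]]}}

```text
time: 26.37
ee_pos: [0.4318, -0.2982, 0.1943]
orientation: [-0.001, 0.725, -0.688, 0.003]
wrist_force: [0.1, -0.5, -1.0]
opening: 0.75
finger_force: 0.0
```

Request:
{"fn": "arm_command", "kwargs": {"targets": [[-0.1, 0, 0, 0], [-0.25, 0, 0, 0], [-0.45, 0, 0, 0], [-0.65, 0, 0, 0], [-0.85, 0, 0, 0], [-1, 0, 0, 0], [-1, 0, 0, 0], [-1, 0, 0, 0]]}}

```text
time: 27.03
ee_pos: [0.4192, -0.0966, 0.1904]
orientation: [0.001, 0.727, -0.687, -0.001]
wrist_force: [0.2, 0.3, 0.1]
opening: 0.749
finger_force: 0.0
```

Run:
```python
from go import *
import pickle
pics=[];D={}
for n,(x0,y0) in(('top',(310,175)),('side',(310,180))):
    c=capture(n); D[n]=c
    pics.append(cv2.resize(c['pixels'][y0:y0+100,x0:x0+95],None,fx=4.2,fy=4.2,interpolation=cv2.INTER_CUBIC))
    for r in regions_of('core',n)[:4]: print(n,round(r['conf'],2),np.round(r['uv'],1),r['region'].sum(),onz(c,r['uv'],.062).round(4))
    hs=cv2.cvtColor(c['pixels'],cv2.COLOR_BGR2HSV); H,S,V=[hs[...,i].astype(int) for i in range(3)]
    m=(H>6)&(H<25)&(S>90)&(V>90); m[:,:335]=0;m[:,385:]=0;m[:195]=0;m[245:]=0
    k,l,st,ce=cv2.connectedComponentsWithStats(m.astype(np.uint8)); i=1+st[1:,4].argmax(); ys,xs=np.where(l==i)
    P=onz(c,np.c_[xs,ys],.062); v=np.linalg.svd(P-P.mean(0))[2][0]; q=(P-P.mean(0))@v; print(n,st[i],'mean',P.mean(0).round(4),'mid',(P.mean(0)+v*(q.max()+q.min())/2).round(4),'ext',np.ptp(q),v.round(3))
pickle.dump(D,open('d3.pkl','wb'))
cv2.imwrite('pics/r3.png',np.hstack(pics))
```

```text
top 0.88 [358.9 225.1] 367 [ 0.4282 -0.2998  0.062 ]
top [345 216  30  16 366] mean [ 0.4309 -0.3033  0.062 ] mid [ 0.4308 -0.3025  0.062 ] ext 0.08051723860208036 [ 0.065 -0.998  0.   ]
side 0.75 [356.4 240.5] 430 [ 0.42  -0.298  0.062]
side 0.74 [310.4 249.9] 397 [ 0.3767 -0.1797  0.062 ]
side 0.58 [261.1 239.5] 356 [ 0.4111 -0.0607  0.062 ]
side [341 231  34  14 428] mean [ 0.4328 -0.3036  0.062 ] mid [ 0.4332 -0.3053  0.062 ] ext 0.09271526508214441 [-0.241  0.97  -0.   ]
```

View pics/r3.png

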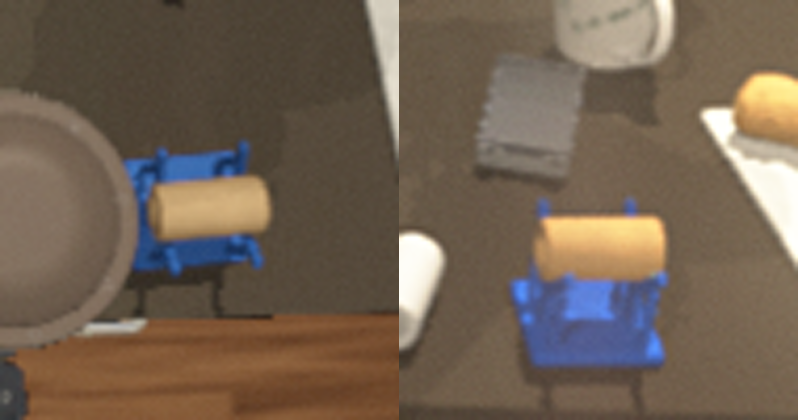

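Both views show the core lying in both saddles: top crop x 149–271, with the saddle prongs at about 169 and 250. I'll check its centring with a silhouette fit against each camera's own rest fit.

Run:
```python
from h import *
import pickle
from scipy.optimize import minimize
D=pickle.load(open('d3.pkl','rb'))
for n in('top','side'):
    c=D[n]; hs=cv2.cvtColor(c['pixels'],cv2.COLOR_BGR2HSV); H,S,V=[hs[...,i].astype(int) for i in range(3)]
    m=((H>6)&(H<25)&(S>80)&(V>80)).astype(np.uint8); m[:,:335]=0;m[:,385:]=0;m[:195]=0;m[247:]=0
    k,l,st,ce=cv2.connectedComponentsWithStats(m); m=(l==1+st[1:,4].argmax())
    blue=(H>95)&(H<130)&(S>70)
    def sil(p,sc=6):
        x,y,a,z=p; t=np.linspace(0,2*np.pi,60); ax=np.array([-np.sin(a),np.cos(a),0]); rt=np.array([np.cos(a),np.sin(a),0])
        P=np.concatenate([np.array([x,y,z])+ax*e+.019*(np.cos(t)[:,None]*rt+np.sin(t)[:,None]*[0,0,1]) for e in(-.035,.035)])
        M=np.zeros((384*sc,512*sc),np.uint8); cv2.fillConvexPoly(M,cv2.convexHull(((proj(c,P)+.5)*sc).astype(np.int32)),255)
        return cv2.resize(M,(512,384),interpolation=cv2.INTER_AREA)/255.
    f=lambda p:np.abs(sil([*p,.062])-m)[~blue].sum()
    r=minimize(f,[.431,-.301,.05],method='Nelder-Mead',options=dict(initial_simplex=[[.431,-.301,.05],[.435,-.301,.05],[.431,-.297,.05],[.431,-.301,.12]])); print(n,r.x.round(4),r.fun,m.sum())
```

```text
top [ 0.4297 -0.3032  0.0883] 256.42352941176466 599
side [ 0.4317 -0.304   0.1617] 909.8784313725489 1343
```

Run:
```python
from h import *
import pickle
from scipy.optimize import minimize
D=pickle.load(open('d3.pkl','rb'))
for n in('top','side'):
  c=D[n]; hs=cv2.cvtColor(c['pixels'],cv2.COLOR_BGR2HSV); H,S,V=[hs[...,i].astype(int) for i in range(3)]
  for vt in(90,110,125):
    m=((H>6)&(H<25)&(S>90)&(V>vt)).astype(np.uint8); m[:,:335]=0;m[:,385:]=0;m[:195]=0;m[247:]=0
    k,l,st,ce=cv2.connectedComponentsWithStats(m); m=(l==1+st[1:,4].argmax())
    w=cv2.dilate(m.astype(np.uint8),np.ones((9,9)))>0; blue=(H>95)&(H<130)&(S>70)
    def sil(p,sc=6):
        x,y,a,z=p; t=np.linspace(0,2*np.pi,60); ax=np.array([-np.sin(a),np.cos(a),0]); rt=np.array([np.cos(a),np.sin(a),0])
        P=np.concatenate([np.array([x,y,z])+ax*e+.019*(np.cos(t)[:,None]*rt+np.sin(t)[:,None]*[0,0,1]) for e in(-.035,.035)])
        M=np.zeros((384*sc,512*sc),np.uint8); cv2.fillConvexPoly(M,cv2.convexHull(((proj(c,P)+.5)*sc).astype(np.int32)),255)
        return cv2.resize(M,(512,384),interpolation=cv2.INTER_AREA)/255.
    f=lambda p:np.abs(sil([*p,.062])-m)[~blue].sum()
    r=minimize(f,[.431,-.301,.05],method='Nelder-Mead',options=dict(initial_simplex=[[.431,-.301,.05],[.435,-.301,.05],[.431,-.297,.05],[.431,-.301,.12]])); print(n,vt,r.x.round(4),round(r.fun,1),m.sum())
```

```text
top 90 [ 0.4293 -0.302   0.0823] 36.0 366
top 110 [ 0.4291 -0.3015  0.0876] 41.2 354
top 125 [ 0.4291 -0.3013  0.0856] 48.6 345
side 90 [ 0.4307 -0.3025  0.0582] 35.4 448
side 110 [ 0.4306 -0.3028  0.0797] 34.8 446
side 125 [ 0.4307 -0.3034  0.0409] 33.7 442
```

```bash
python3 -c "
from plant import *
print(hand_in())"
```

```text
the job is handed in; nothing more can be done
None
```

The core was drawn off the bent spindle, with no measured force above about 5 N, and now lies released in both blue saddles, about 1 mm from centre; the timer and scale were not touched, and the job was handed in at about 27 s.

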